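# Clear the outlet and dispense two dishes from the spring-return dish dispenser

### The job

The reagent bottle left standing in the outlet of the dish dispenser is in the way: stand it upright in the shallow steel tray, beside the bottle that is already there. Then dispense two dishes, one stroke each: slide the spring-return pusher all the way to its end stop and let go of it there, so that it snaps back home by itself. Leave the third dish flat in the magazine, both dispensed dishes flat in the outlet, and the other things on the bench where they are.

Things in the scene. Friction and masses are not known exactly. Their poses are not given: they have to be found in the camera images.
- dispenser: Dish dispenser, screwed to the bench. Origin: bench level, under the centre of its square column (the magazine); own +y is the push direction, z up. Grey base plate 116 wide (x), 10 thick, y = -216 to +254 mm, top at z = 10. Aluminium column 102 (x) by 104 (y), 160 high, window slots. The lowest dish leaves by a gate 23 high; flat pusher enters opposite, between 2 low guides 76 apart.
- mouth_rear (a point): Rear upper edge of the dispenser's flared mouth: it overhangs the column at dispenser y = -75 and +75 mm, z = 158 to 184. At the end of the stroke the tab is nearly under it, with no room for an upright hand: lean the hand back (toward dispenser -y) by about 35 degrees, fingers pointing down and toward +y.
- outlet (a point): Middle of the floor of the outlet channel (dispenser y = 150 mm, z = 10), which runs from y = 52 to 248 mm, 96 wide between rails 10 high, with a low lip at its end. Room for two dishes in line.
- pusher (a joint): Travel of the spring-return pusher in m along the dispenser's +y: 0 home, 0.115 at the end stop. The spring pulls back with about 3 N at home, 10 N at the end; released, it returns in about 0.3 s. Each full stroke pushes the lowest dish out through the gate; on the return the stack drops by one dish.
- pusher_tab (a point): Grip point on the pusher's upright black tab, at z = 55 mm, 15 below its top; moves with it. Tab 24 wide (dispenser x), 14 thick (y), from z = 23 (top of the pusher plate) to 70. Home at dispenser y = -201 mm, end stop at -86. Pinch it across the 24 mm width: opened fingers then stand either side of it and do not stop it as it snaps back.
- dish_low: Lowest dish of the stack of three in the column, 90 mm across, 15 high. Origin: centre of its underside.
- dish_mid: Middle dish, the same.
- dish_top: Top dish, the same; it stays in the column.
- bottle: The reagent bottle in the outlet. Origin: centre of its underside. Body 68 mm across up to z = 120, then a cap 48 across from 120 to 140.
- bottle_mid (a point): Centre of the same bottle, half-way up (70 mm above its underside; the middle of the cap is 60 mm above this point). Its z axis points up along the bottle. 0.3 kg or so.
- bottle_tray: Shallow open steel tray fixed on the bench, 120 (own x) by 220 (own y), 18 high, walls and floor 5 mm. Origin: centre of its underside; it may be turned any way. The other bottle stands toward its own +y end, the -y half is free.
- other_bottle: Reagent bottle already in the tray (about 55 mm toward own +y of it); must stay there. Origin: centre of its underside. 68 across, cap 48 across, 138 high.
- flask: Bystander: conical flask 76 across, 133 high, close behind the dispenser's column (dispenser +x). Origin: centre of its underside.
- beaker: Bystander: beaker 54 across, 69 high, behind the dispenser near the pusher. Origin: centre of its underside. Near it, a fixed brown bottle 54 across, 146 high, stands on the bench at about x = 0.57, y = -0.22 m. A wall cabinet hangs over the back of the bench, its underside 0.65 m up.
- cup: Bystander: specimen cup with screw lid 72 across, 76 high, behind the outlet. Origin: centre of its underside.
- timer: Bystander: bench timer 68 x 68 x 20, behind the far end of the outlet (dispenser +x side). Origin: centre of its underside.
Not all that is in view belongs to the job. Leave any green look-alike of the bottle alone.

How it is judged:
By the outcome, as a careful person would: the job done as asked, in the order asked, and still so for the second after the job is handed in, with the robot touching nothing.
It also fails if it takes over 61 s, if anything falls off the work surface, if the arm or the gripper's body presses on something with over 40 N, if the wrist force passes 120 N, or if a joint passes its speed limit or range.

### The arm

A 6-joint arm with a two-finger parallel gripper is mounted at the origin on a cart in front of the work surface, level with it; the furniture and walls round the work are solid. World frame = base frame: x ahead of the robot, y to its left, z up, the work surface at z = 0. Lengths are in m, angles in degrees, forces in N, time in s.
With the tool pointing down it reaches from about 0.3 to 0.75 m from the base axis. Payload 8.5 kg.
Tool frame: the origin (TCP) lies midway between the tips of the shut fingers; the grasp point (between the pads) lies 19 mm behind it (env.tcp_to_grasp is the z of the grasp point in the tool frame, in m); z points along the fingers, y is the line along which they close (so a half turn about z gives the same grasp; the last joint's range is limited). The gripper opens to 85 mm and grips with 20 to 120 N. Pads are 22 mm wide; open, the fingers measure 114 mm over their backs; the gripper's body (76 mm by 85 mm) begins 54 mm behind the grasp point. The pads swing forward as they close: fully open they stand 13 mm farther back than shut.
Start: joints at [-75.82, 21.807, 74.336, -0, 83.858, -12.336], TCP at [0.246, -0.492, 0.231] pointing down, gripper open.
Joint ranges: [-178.18, 178.18], [-50.72, 133.34], [12.68, 142.11], [-81.47, 261.47], [9.98, 163.14], [-165.26, 165.26]. Speed limits (degrees/s): [136.94, 136.94, 180, 180, 180, 180].

### API

Orientations are given as a 3x3 rotation matrix whose columns are the frame's x, y, z axes.
In Python, from rig import env, imaging, job, models gives the robot as it stands. The module is installed in compiled form; this text tells all that it offers.
- The arm moves only by the tool jog_arm, never from a script. Its argument "plan" is text: rows parted by semicolons, each of 7 numbers parted by spaces: the turn, a rotation vector about the tool's x, y, z in degrees, then the shift along the tool's x, y, z in cm, then the closure in counts, from 0 (fully open) to 255 (shut). In form: rx ry rz x y z claw; .... A call has 1 to 10 rows; each row shifts and turns the commanded pose from where the row before left it, along the tool's axes as they then stand; what a row does not reach is not made up. A row lasts 1/12 s, in which the tool goes at most 41.7 mm and 7.16 degrees, less where a joint would pass 70% of its speed; a pose out of reach is approached as far as the arm can. A call with a gripper value outside its range is refused whole. The fingers move at their own pace and stop on an object; "grip_force" is the grip in N (left out, the last holds). Time passes only in rows, so rows that do not move let the fingers close. It gives the time, the measured TCP pose, the force, the opening and the grip force at its end, in the units of the state.
- env.observe(): the state, without advancing time (a new reading comes with each control period).
- imaging.get_image(name): name is "side" or "top" or "wrist"; returns a dict with "pixels" (400x640x3 uint8, red, green, blue), "depth" (400x640 float32, m along the optical axis (not along the pixel's ray), 0 where there is no reading), "fov_y" (degrees; the focal length in pixels is half the picture's height over the tangent of half this angle, whatever the lens; pixels are square), "cx", "cy" (the principal point, pixels), "world_from_camera" (4x4, takes a point from camera to world coordinates). Camera axes: x right, y down, z forward; pixel columns grow to the right and rows downward; lengths in m; the calibration is good to about 2 mm. A picture is of the moment at which its call begins.
- job.close_job(): hands the job in; it is judged then, once.
Trained networks look in the newest picture that a camera, given by its name, has taken for a name from the list of things; names that differ only in an ending like _2 or _b are one class to them, and where a whole thing is asked for, a point or a joint stands for the part that bears it (a point fixed in the world has none). Each returns a list of dicts, best first, with "confidence" (0 to 1); they miss things now and then, are a little off and sometimes report something else, mostly with a low value. They report only what shows in the picture. A call takes as long as a camera call. They do not tell look-alikes from the thing itself.
- models.outline_of(camera, query): "region" (400x640 bool, what is visible of it) and "bbox" ([centre column, centre row, width, height] in pixels, round what is visible of it).
- models.tip_of(camera, query): "at" ([column, row] in pixels: a listed point, or the origin of a listed thing).
The state is a dict: "time_s": time; "q": joint angles; "qvel": joint speeds; "joint_efforts": joint torques, N m; "position": TCP position; "tool_rot": TCP orientation; "ft_force": force on the tool from outside, world axes, zero at the start; "wrist_torque": the same for the moment, N m; "grip_width": finger opening in m; "gripper_force": force on a finger pad.
Only numpy, scipy, OpenCV 4.12 (cv2) and the standard library are available. Lean on these libraries where they do the work, as an engineer would, in place of code of your own. Each camera call takes 0.05 s, during which the arm holds its last target. There are 200 camera calls.

## Working session

There is one attempt and no reset: what is moved stays moved. The work goes in short steps, Python scripts to look and compute and a tool call to move; the robot and the scene stay as the last step left them, time stands still between calls to the robot, and variables do not carry over. Pictures are saved under pics/ and viewed, at most 10 in all, crops included, and the job is handed in when it is done.

Besides the shell and the picture viewer there is one more tool, called after "Emit:" by a JSON object that holds its "name" and its "arguments". jog_arm: Moves the arm, as the interface text tells. Its arguments: {"type":"object","properties":{"plan":{"type":"string"},"grip_force":{"type":"number"}},"required":["plan"]}

```bash
mkdir -p pics
cat > h.py <<'E'
import numpy as np, cv2
from rig import env, imaging, job, models
def K(im):
    f=im["pixels"].shape[0]/2/np.tan(np.radians(im["fov_y"]/2)); return f
def world(im,u,v,d=None):
    f=K(im); d=im["depth"][int(round(v)),int(round(u))] if d is None else d
    p=np.array([(u-im["cx"])/f*d,(v-im["cy"])/f*d,d,1]); return (im["world_from_camera"]@p)[:3]
def cloud(im,mask=None):
    f=K(im); m=im["depth"]>0
    if mask is not None: m&=mask
    v,u=np.nonzero(m); d=im["depth"][v,u]
    P=np.stack([(u-im["cx"])/f*d,(v-im["cy"])/f*d,d,np.ones_like(d)])
    return (im["world_from_camera"]@P)[:3].T
def save(n,px): cv2.imwrite("pics/"+n+".png",px[:,:,::-1])
E
python3 - <<'E'
from h import *
np.set_printoptions(precision=3,suppress=True)
for c in ["top","side"]:
    im=imaging.get_image(c); save(c+"0",im["pixels"])
    print(c,im["fov_y"],im["world_from_camera"][:3].tolist())
    for q in ["dispenser","bottle","bottle_tray","other_bottle","flask","beaker","cup","timer","pusher"]:
        for r in models.outline_of(c,q)[:3]:
            P=cloud(im,r["region"]); 
            if len(P)>5: print(q,round(r["confidence"],2),np.round(r["bbox"]),np.percentile(P,[5,50,95],axis=0).round(3).tolist())
    for q in ["pusher_tab","outlet","mouth_rear","bottle","bottle_mid","bottle_tray","dispenser","other_bottle"]:
        for r in models.tip_of(c,q)[:3]:
            u,v=r["at"]; print(" tip",q,round(r["confidence"],2),np.round(r["at"]),world(im,u,v))
print(env.observe(), env.tcp_to_grasp)
E
```

```text
top 57.081588996598626 [[-0.02760895448012853, -0.9937425195869778, 0.10822915687299454, 0.36275270156939216], [-0.9996000557524831, 0.02678309732670831, -0.009077127145790556, 0.036769295108890945], [0.006121615158352265, -0.10843648123446804, -0.9940845312976859, 1.3200483337373194]]
dispenser 0.65 [338. 212. 133.  70.] [[0.347, -0.23, 0.007], [0.432, -0.039, 0.019], [0.531, 0.174, 0.18]]
bottle 0.8 [308. 203.  19.  23.] [[0.44, 0.036, 0.013], [0.466, 0.064, 0.118], [0.497, 0.092, 0.153]]
bottle 0.73 [432. 201.  26.  21.] [[0.437, -0.374, 0.025], [0.462, -0.343, 0.105], [0.488, -0.326, 0.142]]
bottle_tray 0.75 [223. 197.  65.  68.] [[0.42, 0.283, 0.001], [0.495, 0.387, 0.006], [0.597, 0.46, 0.02]]
other_bottle 0.81 [232. 180.  24.  22.] [[0.524, 0.293, 0.037], [0.545, 0.312, 0.111], [0.571, 0.34, 0.146]]
flask 0.77 [344. 180.  20.  20.] [[0.524, -0.092, 0.017], [0.544, -0.062, 0.055], [0.569, -0.038, 0.134]]
beaker 0.74 [375. 190.  18.  18.] [[0.489, -0.19, -0.001], [0.514, -0.172, 0.01], [0.536, -0.142, 0.069]]
cup 0.67 [317. 174.  22.  19.] [[0.544, 0.002, 0.071], [0.573, 0.032, 
[... 2876 characters left out ...]
er 0.6 [295. 244.] [ 0.426 -0.069  0.056]
 tip dispenser 0.37 [298. 212.] [ 0.432 -0.107  0.164]
 tip other_bottle 0.71 [309. 195.] [ 0.48  -0.016  0.163]
{'time_s': 1.8, 'q': array([-75.82 ,  21.807,  74.335,   0.001,  83.858, -12.335]), 'qvel': array([-0.044,  0.018,  0.063,  0.036, -0.065,  0.024]), 'joint_efforts': array([  0.001, -44.833, -23.146,  -0.   ,   0.001,   0.   ]), 'position': array([ 0.246, -0.492,  0.231]), 'tool_rot': array([[ 0.895,  0.446,  0.   ],
       [ 0.446, -0.895, -0.   ],
       [ 0.   ,  0.   , -1.   ]]), 'ft_force': array([-0.586, -0.083, -0.143]), 'wrist_torque': array([-0.035,  0.031, -0.039]), 'gripper_force': 0.0, 'grip_width': 0.08550781454423795} -0.0187
```

Run:
```python
import cv2
a=cv2.imread("pics/top0.png")[140:270,180:460]
cv2.imwrite("pics/top0c.png",cv2.resize(a,None,fx=2.85,fy=2.85,interpolation=cv2.INTER_CUBIC))
```

```text
(no output)
```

View pics/top0c.png

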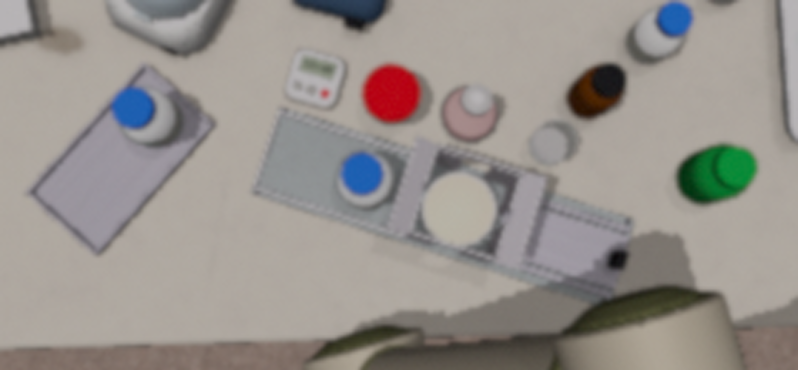

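View pics/side0.png

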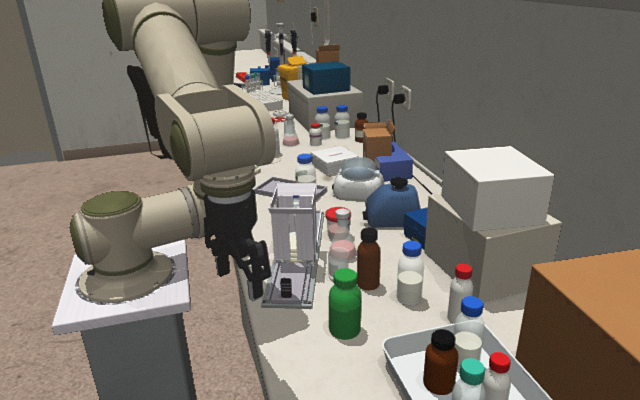

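```bash
cat > fit.py <<'E'
from h import *
np.set_printoptions(precision=4,suppress=True)
im=imaging.get_image("top"); P=cloud(im)
def box(n,lo,hi,z0,z1):
    m=np.all((P[:,:2]>lo)&(P[:,:2]<hi),1)&(P[:,2]>z0)&(P[:,2]<z1)
    r=cv2.minAreaRect((P[m,:2]*1000).astype(np.float32)); print(n,m.sum(),np.array(r[0]),np.array(r[1]),r[2],"med z",np.median(P[m,2]),"mean",P[m].mean(0)); return P[m]
box("mouth",[.3,-.16],[.53,.03],.165,.2)
box("capbot",[.42,.02],[.51,.11],.128,.16)
box("capother",[.5,.26],[.6,.36],.125,.16)
box("traywall",[.37,.25],[.63,.5],.012,.024)
box("traylow",[.37,.25],[.63,.5],.004,.024)
box("plate",[.30,-.28],[.54,.22],.006,.03)
box("tab",[.3,-.26],[.40,-.20],.05,.08)
box("dish",[.38,-.08],[.46,.0],.03,.09)
E
python3 fit.py
python3 - <<'E'
import cv2,numpy as np
from h import *
im=imaging.get_image("top");f=K(im);W=np.linalg.inv(im["world_from_camera"])
px=im["pixels"]
# rail/plate edge: rectified ortho at z=0.01
x=np.linspace(.30,.64,340*2);y=np.linspace(.5,-.30,800)
X,Y=np.meshgrid(x,y,indexing="ij")
X=X[::-1]
c=W[:3,:3]@np.stack([X.ravel(),Y.ravel(),0*X.ravel()+.012])+W[:3,3:]
u=(c[0]/c[2]*f+im["cx"]).reshape(X.shape).astype(np.float32);v=(c[1]/c[2]*f+im["cy"]).reshape(X.shape).astype(np.float32)
o=cv2.remap(px,u,v,cv2.INTER_CUBIC); o=cv2.resize(o,(800,340))
save("ortho",o)
E
```

```text
mouth 527 [433.0708 -48.3968] [149.6206 105.196 ] 70.68224334716797 med z 0.17701233051033505 mean [ 0.4344 -0.0534  0.1764]
capbot 179 [470.2828  65.7188] [46.0072 46.3282] 58.85478210449219 med z 0.1494811704105925 mean [0.4697 0.0657 0.1494]
capother 186 [552.2537 323.5054] [46.6305 45.2784] 84.4070053100586 med z 0.1424260791933476 mean [0.5522 0.3236 0.142 ]
traywall 318 [510.8422 371.5645] [122.4796 219.4375] 47.56883239746094 med z 0.017558511132330312 mean [0.5059 0.3724 0.0175]
traylow 1581 [498.9794 373.6594] [259.6087 247.7389] 0.5665319561958313 med z 0.0068217896332771755 mean [0.4964 0.3812 0.0087]
plate 2583 [424.2507 -25.2789] [489.6823 231.2621] 89.94900512695312 med z 0.012793761306466145 mean [ 0.4355 -0.0376  0.0151]
tab 37 [ 367.6938 -237.4234] [15.7845 25.3901] 68.009033203125 med z 0.06763052175062745 mean [ 0.3666 -0.2367  0.067 ]
dish 412 [420.1883 -42.2227] [75.5043 76.2623] 89.35751342773438 med z 0.054550966127318246 mean [ 0.4263 -0.0429  0.0545]
```

View pics/ortho.png

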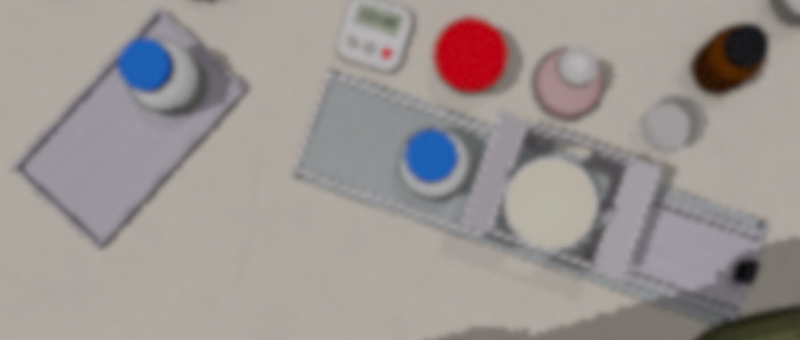

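Candidates: white bottle with blue cap in the outlet at top (307,201), green look-alike (432,201), white bottle in the tray (232,180), and a clutter white bottle near (412,150). I choose (307,201): it stands in the outlet at dispenser (-3, +120) mm, and its cap top at z=149 mm fits 10+140. I'll check it in a close crop from the wrist camera on the way.

Emit:
{"name": "jog_arm", "arguments": {"plan": "0 0 -6.3 0 0 -1 0;0 0 -6.3 0 0 -1 0;0 0 -6.3 0 0 -1 0;0 0 -6.3 0 0 -1 0;0 0 -6.3 0 0 -1 0;0 0 -6.3 0 0 -1 0;0 0 -6.3 0 0 -1 0;0 0 0 3.8 0.17 0 0;0 0 0 3.8 0.17 0 0;0 0 0 3.8 0.17 0 0"}}

```text
time_s: 2.73
position: [0.2883, -0.3851, 0.3011]
tool_rot: [[0.333, 0.943, 0.0], [0.943, -0.333, 0.0], [0.0, -0.0, -1.0]]
ft_force: [1.9, -0.7, -0.0]
grip_width: 0.0853
gripper_force: 0.0
```

Emit:
{"name": "jog_arm", "arguments": {"plan": "0 0 0 3.8 0.17 0 0;0 0 0 3.8 0.17 0 0;0 0 0 3.8 0.17 0 0;0 0 0 3.8 0.17 0 0;0 0 0 3.8 0.17 0 0;0 0 0 3.8 0.17 0 0;0 0 0 3.8 0.17 0 0;0 0 0 3.8 0.17 0 0;0 0 0 3.8 0.17 0 0;0 0 0 3.8 0.17 0 0"}}

```text
time_s: 3.57
position: [0.4306, -0.0315, 0.3016]
tool_rot: [[0.332, 0.943, 0.001], [0.943, -0.332, -0.0], [-0.0, 0.001, -1.0]]
ft_force: [1.5, -1.2, 0.2]
grip_width: 0.0853
gripper_force: 0.0
```

Emit:
{"name": "jog_arm", "arguments": {"plan": "0 0 0 3.8 0.17 0 0;0 0 0 3.8 0.17 0 0;0 0 0 3.8 0.17 0 0;0 0 0 0 0 0 0;0 0 0 0 0 0 0"}}

```text
time_s: 3.98
position: [0.4731, 0.0739, 0.301]
tool_rot: [[0.329, 0.944, -0.0], [0.944, -0.329, -0.0], [-0.0, -0.0, -1.0]]
ft_force: [0.3, -0.2, 0.2]
grip_width: 0.0851
gripper_force: 0.0
```

```bash
cat >> h.py <<'E'
np.set_printoptions(precision=4,suppress=True)
D=np.array([.330,.944,0]);DX=np.array([.944,-.330,0]);C=np.array([.433,-.0484,0])
def disp(p): r=np.asarray(p)-C; return np.array([r@DX,r@D,r[2]])
def undisp(x,y,z): return C+x*DX+y*D+np.array([0,0,z])
def togo(t,s=None):
    s=s or env.observe(); return s["tool_rot"].T@(np.asarray(t)-s["position"])*100
E
python3 - <<'E'
from h import *
s=env.observe();print(s["time_s"],s["position"],s["tool_rot"],s["q"],disp(s["position"]))
im=imaging.get_image("wrist");save("w1",im["pixels"])
P=cloud(im); m=(P[:,2]>.135)&(P[:,2]<.165)&(np.hypot(P[:,0]-.47,P[:,1]-.066)<.04)
r=cv2.minAreaRect((P[m,:2]*1000).astype(np.float32));print("cap",m.sum(),r,P[m,2].mean(),disp([r[0][0]/1e3,r[0][1]/1e3,0]))
for q in ["bottle","bottle_mid"]:
  for o in models.tip_of("wrist",q): print(q,o)
print("togo",togo(undisp(-.003,.124,.092)))
E
```

```text
3.9833 [0.4731 0.0739 0.301 ] [[ 0.3285  0.9445 -0.0005]
 [ 0.9445 -0.3285 -0.0001]
 [-0.0002 -0.0004 -1.    ]] [-5.3248 12.0156 76.9891 -0.0063 91.0223 13.8546] [-0.0025  0.1287  0.301 ]
cap 1656 ((469.2624206542969, 65.39186096191406), (47.7740364074707, 47.194847106933594), 69.8801040649414) 0.148750363408657 [-0.0033  0.1194  0.    ]
bottle {'at': [315.2, 175.4], 'confidence': 0.57}
togo [-0.2291 -0.0949 20.9366]
```

View pics/w1.png

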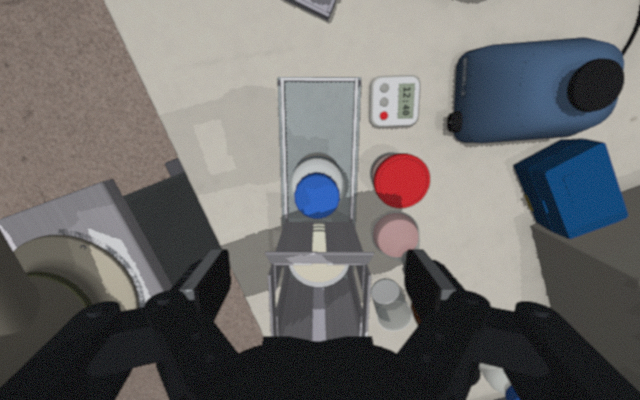

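The wrist view shows the white bottle with its blue cap at (317,193), in the outlet against the column, and the wrist-measured cap position agrees within 1 mm. I'll descend on it.

Emit:
{"name": "jog_arm", "arguments": {"plan": "0 0 0 -0.24 -0.1 3.5 0;0 0 0 0 0 3.5 0;0 0 0 0 0 3.5 0;0 0 0 0 0 3.5 0;0 0 0 0 0 2 0;0 0 0 0 0 2 0;0 0 0 0 0 1.5 0;0 0 0 0 0 0.7 0;0 0 0 0 0 0.7 0"}}

```text
time_s: 4.88
position: [0.4713, 0.0695, 0.0921]
tool_rot: [[0.334, 0.943, 0.0], [0.943, -0.334, -0.0], [-0.0, 0.0, -1.0]]
ft_force: [1.0, 0.3, -0.6]
grip_width: 0.0855
gripper_force: 0.0
```

Emit:
{"name": "jog_arm", "arguments": {"plan": "0 0 0 0 0 0 0;0 0 0 0 0 0 120;0 0 0 0 0 0 200;0 0 0 0 0 0 200;0 0 0 0 0 0 200;0 0 0 0 0 0 200;0 0 0 0 0 0 200", "grip_force": 45}}

```text
time_s: 5.47
position: [0.4719, 0.0702, 0.0938]
tool_rot: [[0.332, 0.943, 0.003], [0.943, -0.332, -0.001], [0.0, 0.003, -1.0]]
ft_force: [-1.9, -1.1, 9.0]
grip_width: 0.0633
gripper_force: 47.3
```

Emit:
{"name": "jog_arm", "arguments": {"plan": "0 0 0 0 0 -1 200;0 0 0 0 0 -2 200;0 0 0 0 0 -3 200;0 0 0 0 0 -3 200;0 0 0 0 0 -3 200;0 0 0 0 0 0 200"}}

```text
time_s: 5.97
position: [0.4733, 0.0704, 0.2182]
tool_rot: [[0.332, 0.943, 0.011], [0.943, -0.332, -0.001], [0.003, 0.011, -1.0]]
ft_force: [1.0, -0.8, -1.7]
grip_width: 0.0628
gripper_force: 50.1
```

Run:
```python
from h import *
s=env.observe();print(s["position"],s["grip_width"],s["gripper_force"],s["ft_force"])
im=imaging.get_image("wrist");save("w2",im["pixels"])
im=imaging.get_image("side");o=models.outline_of("side","bottle")
for r in o: P=cloud(im,r["region"]);print(r["confidence"],r["bbox"],np.percentile(P,[2,50,98],axis=0))
save("s2",cv2.resize(im["pixels"][120:330,200:480],None,fx=2.8,fy=2.8))
```

```text
[0.4733 0.0704 0.2182] 0.0628071994842142 50.082912545185536 [ 1.0466 -0.8381 -1.7397]
0.6 [300.2, 171.3, 25.7, 56.4] [[0.4379 0.0278 0.1731]
 [0.4654 0.041  0.2257]
 [0.4981 0.0732 0.2731]]
0.58 [344.7, 304.0, 31.0, 73.4] [[ 0.4323 -0.3955  0.0063]
 [ 0.4585 -0.3839  0.0831]
 [ 0.4933 -0.3478  0.1419]]
```

View pics/s2.png

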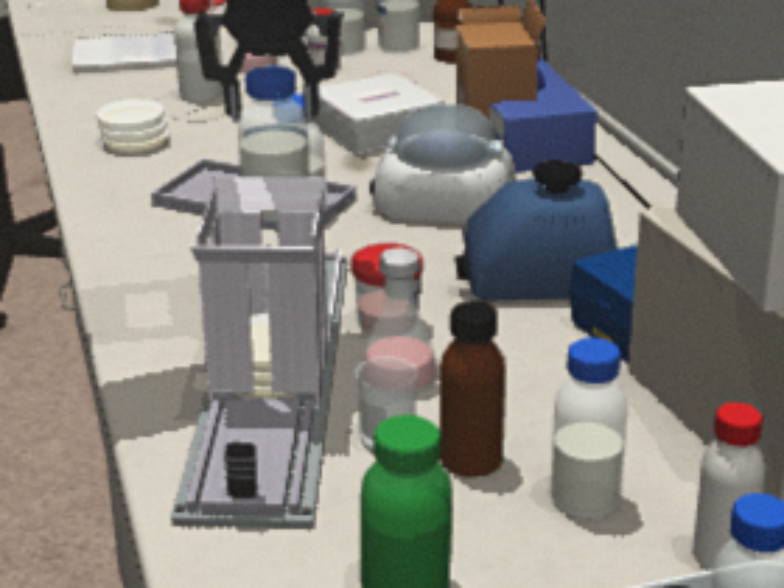

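Picture: the bottle hangs upright in the gripper with its cap at crop (270,82), and the outlet is clear. The green look-alike at (405,500) is untouched. I'll carry the bottle to the free half of the tray.

Emit:
{"name": "jog_arm", "arguments": {"plan": "0 0 0 1.5 -0.53 -1 200;0 0 0 2.8 -1 -1 200;0 0 0 3.5 -1.23 0 200;0 0 0 3.5 -1.23 0 200;0 0 0 3.5 -1.23 0 200;0 0 0 3.5 -1.23 0 200;0 0 0 3.5 -1.23 0 200;0 0 0 3.5 -1.23 0 200;0 0 0 3.5 -1.23 0 200;0 0 0 2 -0.7 0 200"}}

```text
time_s: 6.95
position: [0.47, 0.4001, 0.23]
tool_rot: [[0.33, 0.944, -0.003], [0.944, -0.33, -0.001], [-0.002, -0.003, -1.0]]
ft_force: [0.3, -1.5, -2.7]
grip_width: 0.063
gripper_force: 50.0
```

Emit:
{"name": "jog_arm", "arguments": {"plan": "0 0 0 1 -0.35 0 200;0 0 0 0.5 -0.2 0 200;0 0 0 0 0 0 200"}}

```text
time_s: 7.2
position: [0.4708, 0.413, 0.2311]
tool_rot: [[0.331, 0.943, -0.002], [0.943, -0.331, -0.001], [-0.002, -0.001, -1.0]]
ft_force: [0.4, -0.6, -2.8]
grip_width: 0.063
gripper_force: 50.0
```

Run:
```python
from h import *
s=env.observe();print(s["position"],s["tool_rot"],s["grip_width"],s["q"])
print(togo([.473,.413,.0895]))
im=imaging.get_image("top");P=cloud(im)
for n,c,z0,z1 in [("held",(.47,.408),.25,.32),("oth",(.552,.324),.125,.16)]:
  m=(np.hypot(*(P[:,:2]-c).T)<.035)&(P[:,2]>z0)&(P[:,2]<z1)
  if m.sum()>5: print(n,m.sum(),cv2.minAreaRect((P[m,:2]*1000).astype(np.float32)),P[m].mean(0))
m=(P[:,0]>.37)&(P[:,0]<.63)&(P[:,1]>.25)&(P[:,1]<.5)&(P[:,2]>.012)&(P[:,2]<.024)
print(cv2.minAreaRect((P[m,:2]*1000).astype(np.float32)))
```

```text
[0.4708 0.413  0.2311] [[ 0.3314  0.9435 -0.0018]
 [ 0.9435 -0.3314 -0.0012]
 [-0.0017 -0.0013 -1.    ]] 0.06301720976786089 [30.4449 29.7274 61.0756 -0.0069 89.3195 49.8015]
[ 0.1027  0.227  14.1605]
held 124 ((468.1064758300781, 395.52166748046875), (35.24504470825195, 67.32731628417969), 75.34844207763672) [0.4803 0.3888 0.2713]
oth 186 ((552.60888671875, 324.35662841796875), (45.23756408691406, 45.79343032836914), 2.747396230697632) [0.5524 0.3236 0.1418]
((510.6888122558594, 371.7272033691406), (121.90817260742188, 219.93258666992188), 47.291786193847656)
```

Emit:
{"name": "jog_arm", "arguments": {"plan": "0 0 0 0.1 0.2 3 200;0 0 0 0 0 3 200;0 0 0 0 0 3 200;0 0 0 0 0 2 200;0 0 0 0 0 1.5 200;0 0 0 0 0 1 200;0 0 0 0 0 0.3 200;0 0 0 0 0 0 200"}}

```text
time_s: 7.92
position: [0.4735, 0.4124, 0.0943]
tool_rot: [[0.333, 0.943, -0.0], [0.943, -0.333, -0.0], [-0.0, -0.0, -1.0]]
ft_force: [0.3, -0.1, -2.5]
grip_width: 0.063
gripper_force: 50.0
```

Emit:
{"name": "jog_arm", "arguments": {"plan": "0 0 0 0 0 0.2 200;0 0 0 0 0 0 200"}}

```text
time_s: 8.08
position: [0.4737, 0.4132, 0.0932]
tool_rot: [[0.332, 0.943, 0.001], [0.943, -0.332, 0.001], [0.001, 0.001, -1.0]]
ft_force: [0.3, 0.9, -3.1]
grip_width: 0.0633
gripper_force: 50.0
```

Still hanging (-3 N is its weight). I'll lower it further in small steps.

Emit:
{"name": "jog_arm", "arguments": {"plan": "0 0 0 0 0 0.2 200;0 0 0 0 0 0.15 200;0 0 0 0 0 0 200"}}

```text
time_s: 8.33
position: [0.4734, 0.4134, 0.0891]
tool_rot: [[0.332, 0.943, 0.001], [0.943, -0.332, 0.001], [0.001, 0.001, -1.0]]
ft_force: [0.1, 0.6, -1.1]
grip_width: 0.0628
gripper_force: 50.1
```

Emit:
{"name": "jog_arm", "arguments": {"plan": "0 0 0 0 0 0.1 200;0 0 0 0 0 0 200;0 0 0 0 0 0 120;0 0 0 0 0 0 60;0 0 0 0 0 0 0;0 0 0 0 0 0 0;0 0 0 0 0 0 0;0 0 0 0 0 0 0"}}

```text
time_s: 9.0
position: [0.4732, 0.4132, 0.0877]
tool_rot: [[0.332, 0.943, -0.0], [0.943, -0.332, -0.0], [-0.0, -0.0, -1.0]]
ft_force: [-0.8, -0.1, 0.5]
grip_width: 0.0853
gripper_force: 0.0
```

Emit:
{"name": "jog_arm", "arguments": {"plan": "0 0 0 0 0 -1 0;0 0 0 0 0 -2 0;0 0 0 0 0 -3.5 0;0 0 0 0 0 -3.5 0;0 0 0 0 0 -3.5 0;0 0 0 0 0 -3.5 0;0 0 0 0 0 -3 0;0 0 0 -3.6 1.3 0 0;0 0 0 -3.6 1.3 0 0;0 0 0 -3.6 1.3 0 0"}}

```text
time_s: 9.83
position: [0.4737, 0.2973, 0.2889]
tool_rot: [[0.331, 0.944, 0.002], [0.944, -0.331, 0.0], [0.001, 0.001, -1.0]]
ft_force: [1.3, -0.3, -0.6]
grip_width: 0.0856
gripper_force: 0.0
```

Run:
```python
from h import *
s=env.observe();print(s["position"],s["tool_rot"],s["q"])
im=imaging.get_image("top");P=cloud(im)
for n,c,z0,z1 in [("placed",(.47,.408),.125,.17),("oth",(.552,.324),.125,.16),("tab",(.367,-.238),.05,.08)]:
  m=(np.hypot(*(P[:,:2]-c).T)<.035)&(P[:,2]>z0)&(P[:,2]<z1)
  if m.sum()>5: print(n,m.sum(),cv2.minAreaRect((P[m,:2]*1000).astype(np.float32)),P[m].mean(0))
# leaned target above tab home: grasp at z=.058(+pad setback handled), tool z=(sin35 d,-cos35)
a=np.radians(35); z=np.sin(a)*D-np.array([0,0,np.cos(a)])
for w in (undisp(0,-.201,.058),): print("TCP grip",w+z*.014, "high",w+z*.014-z*.12)
```

```text
[0.4737 0.2973 0.2889] [[ 0.3306  0.9438  0.0015]
 [ 0.9438 -0.3306  0.0004]
 [ 0.0009  0.0013 -1.    ]] [19.9908 20.8277 66.3688 -0.0072 92.7135 39.2949]
placed 46 ((456.9288024902344, 413.1813049316406), (33.044307708740234, 13.004010200500488), 88.53988647460938) [0.4574 0.4121 0.1451]
oth 60 ((549.7423095703125, 310.68585205078125), (18.163007736206055, 42.600555419921875), 83.0848159790039) [0.5499 0.3101 0.1401]
tab 36 ((367.0621337890625, -237.68161010742188), (14.54077434539795, 24.858909606933594), 71.09844207763672) [ 0.3664 -0.2367  0.0677]
TCP grip [ 0.3693 -0.2306  0.0465] high [ 0.3466 -0.2955  0.1448]
```

Emit:
{"name": "jog_arm", "arguments": {"plan": "0 0 0 -3.8 0.54 0 0;0 0 0 -3.8 0.54 0 0;0 0 0 -3.8 0.54 0 0;0 0 0 -3.8 0.54 0 0;0 0 0 -3.8 0.54 0 0;0 0 0 -3.8 0.54 0 0;0 0 0 -3.8 0.54 0 0;0 0 0 -3.8 0.54 0 0;0 0 0 -3.8 0.54 0 0;0 0 0 -3.8 0.54 0 0"}}

```text
time_s: 10.72
position: [0.3981, -0.0795, 0.2888]
tool_rot: [[0.332, 0.943, 0.001], [0.943, -0.332, -0.001], [-0.0, 0.001, -1.0]]
ft_force: [0.3, -0.1, -0.3]
grip_width: 0.0856
gripper_force: 0.0
```

Emit:
{"name": "jog_arm", "arguments": {"plan": "0 0 0 -3.8 0.54 0 0;0 0 0 -3.8 0.54 0 0;0 0 0 -3.8 0.54 0 0;0 0 0 -3.8 0.54 0 0;0 7 0 0 0 0 0;0 7 0 0 0 0 0;0 7 0 0 0 0 0;0 7 0 0 0 0 0;0 7 0 0 0 0 0;0 0 0 0 0 0 0"}}

```text
time_s: 11.55
position: [0.3681, -0.2303, 0.2868]
tool_rot: [[0.274, 0.942, 0.192], [0.768, -0.335, 0.546], [0.579, -0.003, -0.815]]
ft_force: [-1.2, -0.1, -0.7]
grip_width: 0.0854
gripper_force: 0.0
```

Run:
```python
from h import *
s=env.observe();print(s["position"],s["tool_rot"],s["q"],disp(s["position"]))
im=imaging.get_image("wrist");save("w3",im["pixels"]);P=cloud(im)
m=(np.hypot(*(P[:,:2]-(.367,-.238)).T)<.03)&(P[:,2]>.06)&(P[:,2]<.08)
if m.sum()>5: r=cv2.minAreaRect((P[m,:2]*1000).astype(np.float32));print("tabtop",m.sum(),r,P[m,2].mean(),disp([r[0][0]/1e3,r[0][1]/1e3,0]))
print("togo",togo([.3703,-.2278,.0424]))
im=imaging.get_image("top");P=cloud(im)
for n,c,z0,z1 in [("placed",(.47,.408),.125,.17),("oth",(.552,.324),.125,.16)]:
  m=(np.hypot(*(P[:,:2]-c).T)<.04)&(P[:,2]>z0)&(P[:,2]<z1)
  if m.sum()>5: print(n,m.sum(),cv2.minAreaRect((P[m,:2]*1000).astype(np.float32)),P[m].mean(0))
```

```text
[ 0.3681 -0.2303  0.2868] [[ 0.2745  0.9422  0.1921]
 [ 0.7676 -0.335   0.5464]
 [ 0.5792 -0.0025 -0.8152]] [-63.2385  15.3232  82.7717  25.8046 106.4134 -41.6698] [-0.0012 -0.1931  0.2868]
tabtop 245 ((365.59393310546875, -240.36126708984375), (13.99395751953125, 23.424968719482422), 70.41401672363281) 0.06835383949185903 [-0.0003 -0.2035  0.    ]
togo [-13.8463   0.1599  20.1934]
placed 195 ((472.35626220703125, 408.56396484375), (46.78242874145508, 46.392723083496094), 32.72976303100586) [0.4718 0.4073 0.1435]
oth 186 ((552.3859252929688, 323.7553405761719), (46.757408142089844, 45.42732238769531), 89.01295471191406) [0.5524 0.3235 0.1419]
```

View pics/w3.png

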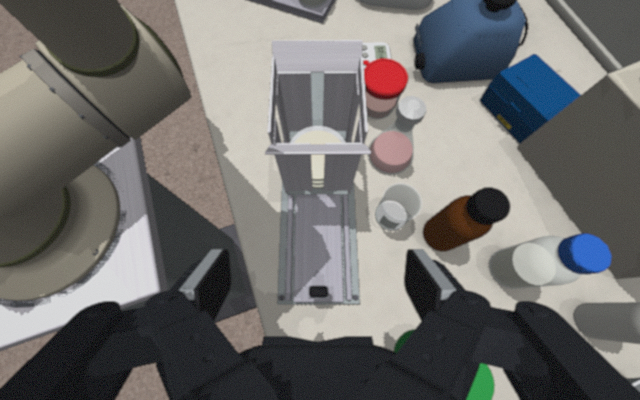

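Picture: the tab is at (318,292), centred between the opened fingers (row offset is due to the lean). The bottle stands in the tray at (0.472, 0.408). I'll descend leaned and stop partway to check.

Emit:
{"name": "jog_arm", "arguments": {"plan": "0 0 0 -2 0.16 2.9 0;0 0 0 -2 0 2.9 0;0 0 0 -2 0 2.9 0;0 0 0 -2 0 2.9 0;0 0 0 -2 0 2.9 0;0 0 0 -1.5 0 2.2 0;0 0 0 0 0 0 0"}}

```text
time_s: 12.23
position: [0.3705, -0.2257, 0.0827]
tool_rot: [[0.272, 0.944, 0.186], [0.772, -0.329, 0.544], [0.574, -0.004, -0.819]]
ft_force: [-1.1, 0.6, -0.7]
grip_width: 0.0855
gripper_force: 0.0
```

Run:
```python
from h import *
s=env.observe();print(s["position"],s["q"],disp(s["position"]),s["ft_force"])
print("togo",togo(undisp(0,-.191,.0424)))
```

```text
[ 0.3705 -0.2257  0.0827] [-62.5227  29.8843  99.5227  25.1811  77.6851 -54.6577] [-0.0005 -0.188   0.0827] [-1.1497  0.6429 -0.6623]
togo [-2.562   0.069   3.1288]
```

Emit:
{"name": "jog_arm", "arguments": {"plan": "0 0 0 -1 0.07 1.2 0;0 0 0 -1 0 1.2 0;0 0 0 -0.5 0 0.7 0;0 0 0 0 0 0 120;0 0 0 0 0 0 255;0 0 0 0 0 0 255;0 0 0 0 0 0 255;0 0 0 0 0 0 255;0 0 0 0 0 0 255", "grip_force": 70}}

```text
time_s: 12.98
position: [0.3693, -0.2291, 0.0463]
tool_rot: [[0.271, 0.944, 0.187], [0.772, -0.33, 0.544], [0.575, -0.003, -0.818]]
ft_force: [-13.7, 2.3, 9.3]
grip_width: 0.0229
gripper_force: 69.4
```

Run:
```python
from h import *
s=env.observe();print(s["time_s"],s["position"],disp(s["position"]),s["ft_force"],s["grip_width"],s["gripper_force"])
print("togo",togo(s["position"]+.115*D))
```

```text
12.9833 [ 0.3693 -0.2291  0.0463] [-0.0005 -0.1916  0.0463] [-13.7118   2.3207   9.3176] 0.02288923689058156 69.42516088485718
togo [9.4072 0.006  6.6151]
```

Emit:
{"name": "jog_arm", "arguments": {"plan": "0 0 0 0 -0.15 0 255;0 0 0 1.15 0 0.8 255;0 0 0 1.15 0 0.8 255;0 0 0 1.15 0 0.8 255;0 0 0 1.15 0 0.8 255;0 0 0 1.15 0 0.8 255;0 0 0 1.15 0 0.8 255;0 0 0 1.15 0 0.8 255;0 0 0 0.8 0 0.57 255;0 0 0 0 0 0 255"}}

```text
time_s: 13.82
position: [0.4049, -0.1274, 0.0463]
tool_rot: [[0.271, 0.944, 0.189], [0.774, -0.33, 0.54], [0.573, 0.0, -0.82]]
ft_force: [-9.6, -7.0, 9.6]
grip_width: 0.0222
gripper_force: 70.0
```

Run:
```python
from h import *
s=env.observe();print(s["time_s"],disp(s["position"]),s["ft_force"],s["ft_force"]@D,s["ft_force"]@DX,s["grip_width"],s["gripper_force"],s["q"])
print("stroke",disp(s["position"])[1]+.1916)
```

```text
13.8167 [-0.0005 -0.0839  0.0463] [-9.5708 -7.0061  9.5737] -9.77212230123165 -6.722853464832802 0.022228296100823414 69.96887683868408 [-52.1284  31.0838 108.0356  31.957   65.3674 -52.7888]
stroke 0.10774302047407255
```

Emit:
{"name": "jog_arm", "arguments": {"plan": "0 0 0 0.33 0 0.23 255;0 0 0 0.25 0 0.17 255;0 0 0 0.16 0 0.12 255;0 0 0 0 0 0 255;0 0 0 0 0 0 255"}}

```text
time_s: 14.23
position: [0.407, -0.1216, 0.0462]
tool_rot: [[0.271, 0.944, 0.189], [0.776, -0.331, 0.538], [0.57, 0.001, -0.822]]
ft_force: [-19.2, -16.4, 15.8]
grip_width: 0.0229
gripper_force: 71.7
```

Run:
```python
from h import *
s=env.observe();print(s["time_s"],disp(s["position"]),s["ft_force"]@D,s["ft_force"]@DX,s["ft_force"][2],s["grip_width"],s["gripper_force"])
print("stroke",disp(s["position"])[1]+.1916)
im=imaging.get_image("wrist");P=cloud(im)
Q=np.array([disp(p) for p in P[(np.hypot(*(P[:,:2]-(.405,-.13)).T)<.1)]])
m=(abs(Q[:,0])<.012)&(Q[:,2]>.06)&(Q[:,2]<.078)&(Q[:,1]<-.06)&(Q[:,1]>-.12)
if m.sum(): print("tab top",m.sum(),np.percentile(Q[m],[3,50,97],axis=0))
```

```text
14.2333 [-0.0003 -0.0777  0.0462] -21.797685216250848 -12.771945173391456 15.817194670048847 0.02290411368897216 71.68098449707031
stroke 0.11390968120204396
tab top 2161 [[-0.0117 -0.1031  0.0617]
 [ 0.0003 -0.0897  0.0692]
 [ 0.0114 -0.0807  0.076 ]]
```

Emit:
{"name": "jog_arm", "arguments": {"plan": "0 0 0 0.12 -0.08 0.09 255;0 0 0 0 0 0 255"}}

```text
time_s: 14.45
position: [0.4071, -0.1216, 0.0462]
tool_rot: [[0.271, 0.944, 0.19], [0.778, -0.331, 0.534], [0.567, 0.003, -0.824]]
ft_force: [-23.6, -24.1, 19.3]
grip_width: 0.0228
gripper_force: 72.8
```

Run:
```python
from h import *
s=env.observe();print(disp(s["position"]),s["ft_force"]@D,s["ft_force"]@DX,s["ft_force"][2])
print("stroke",disp(s["position"])[1]+.1916)
```

```text
[-0.0003 -0.0777  0.0462] -30.55001711007237 -14.311903413039614 19.2646806421691
stroke 0.1139415518865711
```

Stopped hard at the end stop: the force rises with no motion. Releasing.

Emit:
{"name": "jog_arm", "arguments": {"plan": "0 0 0 0 0 0 0;0 0 0 0 0 0 0;0 0 0 0 0 0 0;0 0 0 0 0 0 0;0 0 0 0 0 0 0;0 0 0 0 0 0 0;0 0 0 0 0 0 0;0 0 0 0 0 0 0"}}

```text
time_s: 15.12
position: [0.4079, -0.1178, 0.0455]
tool_rot: [[0.272, 0.943, 0.19], [0.773, -0.332, 0.541], [0.574, -0.0, -0.819]]
ft_force: [-0.3, -0.2, -0.5]
grip_width: 0.0856
gripper_force: 0.0
```

```bash
cat > chk.py <<'E'
from h import *
s=env.observe();print(s["time_s"],disp(s["position"]),s["ft_force"],s["grip_width"],s["tool_rot"])
for c in ("wrist","top"):
    im=imaging.get_image(c);P=cloud(im);Q=np.stack([(P-C)@DX,(P-C)@D,P[:,2]],1)
    m=(abs(Q[:,0])<.012)&(Q[:,2]>.06)&(Q[:,2]<.075)&(Q[:,1]<-.10)&(Q[:,1]>-.23)
    if m.sum(): print(c,"tab",m.sum(),np.percentile(Q[m],[3,50,97],axis=0).tolist())
    m=(abs(Q[:,0])<.047)&(Q[:,1]>.075)&(Q[:,1]<.245)&(Q[:,2]>.018)
    if m.sum(): print(c,"outlet",m.sum(),np.percentile(Q[m],[3,50,97],axis=0).tolist())
    m=(abs(Q[:,0])<.03)&(abs(Q[:,1])<.035)
    if m.sum(): print(c,"stack z",m.sum(),np.percentile(Q[m,2],[10,50,90]))
print("togo home",togo(undisp(0,-.1916,.0445)))
E
python3 chk.py
```

```text
15.1167 [-0.0008 -0.0738  0.0455] [-0.3378 -0.1928 -0.4843] 0.0855836276824216 [[ 0.2718  0.9434  0.1902]
 [ 0.7727 -0.3317  0.5412]
 [ 0.5737 -0.0001 -0.8191]]
wrist outlet 277 [[-0.011471833978387606, 0.07540042877481001, 0.023883917826320433], [0.00019796578471454156, 0.13652813732570995, 0.024844954039705824], [0.01106221708878458, 0.14156294736124597, 0.025867537536709177]]
wrist stack z 4930 [0.0388 0.0395 0.0402]
top outlet 426 [[-0.03996768613061767, 0.07941638983172289, 0.020876760808442363], [-0.0010719317631264578, 0.10844643543922158, 0.025225552356931802], [0.03858979056312184, 0.14261805542255737, 0.030092634679415642]]
top stack z 524 [0.0377 0.6192 0.6425]
togo home [-9.7031  0.1032 -6.6753]
```

First dish is out and flat (top z=25 mm, front edge at 143 mm), and the stack dropped to two. I'll go back for the second stroke.

Emit:
{"name": "jog_arm", "arguments": {"plan": "0 0 0 -0.97 0.1 -0.67 0;0 0 0 -1.3 0 -0.9 0;0 0 0 -1.3 0 -0.9 0;0 0 0 -1.3 0 -0.9 0;0 0 0 -1.3 0 -0.9 0;0 0 0 -1.3 0 -0.9 0;0 0 0 -1.3 0 -0.9 0;0 0 0 -0.93 0 -0.6 0;0 0 0 0 0 0 0"}}

```text
time_s: 15.97
position: [0.3693, -0.2317, 0.0442]
tool_rot: [[0.273, 0.943, 0.192], [0.773, -0.334, 0.539], [0.573, 0.001, -0.82]]
ft_force: [0.1, 0.2, 0.2]
grip_width: 0.0854
gripper_force: 0.0
```

```bash
python3 chk.py
```

```text
15.9667 [ 0.0004 -0.1941  0.0442] [0.0892 0.1785 0.187 ] 0.08539107858451052 [[ 0.2734  0.9426  0.1919]
 [ 0.7729 -0.334   0.5395]
 [ 0.5726  0.0009 -0.8198]]
wrist tab 1761 [[-0.01096334216791412, -0.21062310414169, 0.0613488087915277], [-0.00028583255691996, -0.2042007022099152, 0.06904876077051791], [0.010145676810936451, -0.19659925403162468, 0.0707382946718957]]
wrist stack z 883 [0.0391 0.0396 0.0403]
top outlet 428 [[-0.0399696359219738, 0.07941414582006406, 0.01962351591147194], [-0.0007301103797830604, 0.10853402293594488, 0.025038639153626918], [0.03839765854853432, 0.1428629247776943, 0.030023207221900088]]
top stack z 344 [0.0365 0.0398 0.0434]
togo home [ 0.0088  0.0193 -0.0077]
```

Emit:
{"name": "jog_arm", "arguments": {"plan": "0 0 0 0 -0.05 0 120;0 0 0 0 0 0 255;0 0 0 0 0 0 255;0 0 0 0 0 0 255;0 0 0 0 0 0 255;0 0 0 0 0 0 255"}}

```text
time_s: 16.57
position: [0.3692, -0.2289, 0.0447]
tool_rot: [[0.271, 0.944, 0.19], [0.773, -0.331, 0.541], [0.574, -0.0, -0.819]]
ft_force: [-2.0, 0.8, 2.8]
grip_width: 0.0225
gripper_force: 68.9
```

Emit:
{"name": "jog_arm", "arguments": {"plan": "0 0 0 1.15 -0.1 0.8 255;0 0 0 1.15 0 0.8 255;0 0 0 1.15 0 0.8 255;0 0 0 1.15 0 0.8 255;0 0 0 1.15 0 0.8 255;0 0 0 1.15 0 0.8 255;0 0 0 1.15 0 0.8 255;0 0 0 0.8 0 0.57 255;0 0 0 0.33 0 0.23 255;0 0 0 0 0 0 255"}}

```text
time_s: 17.4
position: [0.406, -0.124, 0.0447]
tool_rot: [[0.271, 0.943, 0.191], [0.775, -0.332, 0.538], [0.571, 0.002, -0.821]]
ft_force: [-4.9, -9.2, 2.9]
grip_width: 0.0229
gripper_force: 69.4
```

Run:
```python
from h import *
s=env.observe();print(s["time_s"],disp(s["position"]),s["ft_force"]@D,s["ft_force"]@DX,s["ft_force"][2],s["grip_width"],s["gripper_force"])
```

```text
17.4 [-0.0006 -0.0802  0.0447] -10.273324584916082 -1.5585722562524107 2.8906258002727534 0.02289486105534745 69.41145300865173
```

Emit:
{"name": "jog_arm", "arguments": {"plan": "0 0 0 0.25 0 0.17 255;0 0 0 0.16 0 0.12 255;0 0 0 0.12 0 0.09 255;0 0 0 0 0 0 255;0 0 0 0 0 0 255"}}

```text
time_s: 17.82
position: [0.4074, -0.1204, 0.0446]
tool_rot: [[0.272, 0.943, 0.191], [0.777, -0.332, 0.535], [0.568, 0.003, -0.823]]
ft_force: [-16.8, -21.3, 10.7]
grip_width: 0.0228
gripper_force: 71.5
```

Emit:
{"name": "jog_arm", "arguments": {"plan": "0 0 0 0.1 0 0.07 255;0 0 0 0 0 0 255"}}

```text
time_s: 17.98
position: [0.4075, -0.1203, 0.0446]
tool_rot: [[0.272, 0.943, 0.19], [0.779, -0.331, 0.533], [0.566, 0.003, -0.825]]
ft_force: [-23.6, -29.0, 13.8]
grip_width: 0.0228
gripper_force: 72.6
```

At the stop again: force is up and position unchanged. Releasing.

Emit:
{"name": "jog_arm", "arguments": {"plan": "0 0 0 0 0 0 0;0 0 0 0 0 0 0;0 0 0 0 0 0 0;0 0 0 0 0 0 0;0 0 0 0 0 0 0;0 0 0 0 0 0 0;0 0 0 0 0 0 0;0 0 0 0 0 0 0"}}

```text
time_s: 18.65
position: [0.408, -0.1157, 0.0446]
tool_rot: [[0.272, 0.943, 0.19], [0.773, -0.332, 0.541], [0.574, -0.0, -0.819]]
ft_force: [0.2, 0.1, 0.0]
grip_width: 0.0852
gripper_force: 0.0
```

Emit:
{"name": "jog_arm", "arguments": {"plan": "0 0 0 0 0 -2 0;0 0 0 0 0 -3.5 0;0 0 0 0 0 -3.5 0;0 0 0 0 0 -3.5 0;0 0 0 0 0 -3.5 0;0 0 0 0 0 -3.5 0;0 0 0 -1 0 -3 0;0 0 0 0 0 0 0"}}

```text
time_s: 19.32
position: [0.3623, -0.2495, 0.2259]
tool_rot: [[0.272, 0.942, 0.194], [0.776, -0.334, 0.535], [0.569, 0.005, -0.822]]
ft_force: [0.2, -0.2, 0.1]
grip_width: 0.0857
gripper_force: 0.0
```

```bash
python3 chk.py
python3 - <<'E'
from h import *
im=imaging.get_image("top");a=im["pixels"][140:270,180:460]; save("end",cv2.resize(a,None,fx=2.85,fy=2.85,interpolation=cv2.INTER_CUBIC))
P=cloud(im)
for n,c,z0,z1 in [("placed",(.47,.408),.125,.17),("oth",(.552,.324),.125,.16)]:
  m=(np.hypot(*(P[:,:2]-c).T)<.04)&(P[:,2]>z0)&(P[:,2]<z1)
  print(n,m.sum(),P[m].mean(0))
E
```

```text
19.3167 [-0.0004 -0.2132  0.2259] [ 0.2289 -0.1796  0.1109] 0.085737942930069 [[ 0.2722  0.9424  0.1943]
 [ 0.7761 -0.3344  0.5346]
 [ 0.5688  0.0053 -0.8225]]
wrist tab 323 [[-0.011325008373989599, -0.210697928913906, 0.061871667014673504], [0.00017084719453394756, -0.20415596727041027, 0.06902286511046768], [0.010730804511160324, -0.19682644846727732, 0.07055949514443043]]
wrist outlet 963 [[-0.010591713812061908, 0.07932781667156215, 0.023782979252902712], [0.00034645130937381845, 0.14891053406674468, 0.025049537901807972], [0.010436288090708469, 0.2147238133408558, 0.02618222638717623]]
wrist stack z 612 [0.024  0.0249 0.0257]
top tab 30 [[-0.011568213304369102, -0.20700651675745765, 0.06152165522674682], [-0.0011229207973872057, -0.19910547576029677, 0.06955271002297192], [0.009833163685811497, -0.19363355137968466, 0.07440717153108335]]
top outlet 935 [[-0.04127106063086708, 0.0821437482047351, 0.020123424672969615], [-0.00200431510739488, 0.15838804540275594, 0.025226512290914105], [0.03743242765268816, 0.22715176285179695, 0.030003817293132694]]
top stack z 340 [0.0211 0.0248 0.0284]
togo home [-8.7778  0.1535 15.6501]
placed 195 [0.4718 0.4075 0.1437]
oth 185 [0.5523 0.3234 0.1421]
```

View pics/end.png

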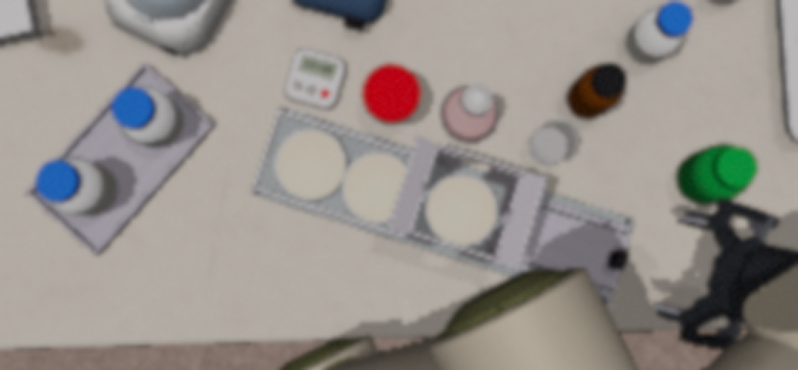

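The picture shows both bottles upright in the tray (crop (57,182) and (133,110)) and two dishes flat in the outlet (308,163) and (378,187). The third dish is flat in the magazine (460,208), the tab is home (617,258), the bystanders are unmoved, and the arm is clear. Handing in.

```bash
python3 -c "
from rig import job
print(job.close_job())"
```

```text
the job is handed in; nothing more can be done
None
```

The job is handed in at about 20 s on the robot clock: the bottle stands upright in the tray, both dishes lie flat in the outlet, the third lies flat in the magazine, the pusher is home, and the other things look unmoved in the last picture.

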